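# Park the dumbbell behind the spring stop

## Robot

A 6-joint arm with a two-finger parallel gripper is mounted at the origin on the work surface. World frame = base frame: x ahead of the robot, y to its left, z up, the work surface at z = 0. Lengths are in m, angles in rad, forces in N, time in s.
With the tool pointing down it reaches from about 0.275 to 0.85 m from the base axis. Payload 5.2 kg.
Tool frame: the origin (TCP) lies at the very end of the fingers, on their centre line; the grasp point (between the pads) lies 19 mm behind it; z points along the fingers, y is the line along which they close (so a half turn about z gives the same grasp; the last joint's range is limited). The gripper opens to 85 mm and grips with 20 to 120 N. Pads are 22 mm wide; open, the fingers measure 114 mm over their backs; the gripper's body (76 mm by 85 mm) begins 54 mm behind the grasp point. The pads swing forward as they close: fully open they stand 13 mm farther back than shut.
Start: joints at [-1.472, 0.259, 1.535, -0, 1.348, -0.203], TCP at [0.164, -0.525, 0.231] pointing down, gripper open.
Joint ranges: [-3.14, 3.14], [-0.91, 2.08], [0.19, 2.58], [-1.22, 4.36], [0.22, 2.71], [-3.12, 3.12]. Speed limits (rad/s): [2.57, 2.57, 3.14, 3.14, 3.14, 3.14].

## Interface

Orientations are given as a unit quaternion [x, y, z, w].
In Python, from station import telemetry, capture, camera_params, env gives the robot as it stands.
- The arm moves only by the shell command python3 -m crank 'ROWS'. ROWS is JSON, a list of rows, each a list of 3 entries, a list of its own where there are three numbers: the shift along the tool's x, y, z each as a share of 0.4 m, from -1 to 1, then the turn, a rotation vector about the tool's x, y, z each as a share of 90 degrees, from -1 to 1, then the opening, from 0 (shut) to 1 (fully open). In form: [[[tx, ty, tz], [rx, ry, rz], grip], ...]. A call has 1 to 8 rows; each row is the pose to reach, as a shift and turn from the pose commanded when the call began, along the tool's axes at that moment; what a row does not reach only later rows make up. A row lasts 1/8 s, in which the tool goes at most 62.5 mm and 10.7 degrees, less where a joint would pass 70% of its speed; a pose out of reach is approached as far as the arm can. A call with a number of a shift or a turn outside -1 to 1 is refused whole. A call with a gripper value outside its range is refused whole. The fingers move at their own pace and stop on an object; the grip force is fixed at half the most. Time passes only in rows, so rows that repeat a pose let the fingers close. It gives the time, the measured TCP pose, the force, the opening and the grip force at its end, in the units of the state.
- telemetry.observe(): the state, without advancing time (a new reading comes with each control period).
- capture(name): name is "side" or "top"; returns the picture (480x640x3 uint8, red, green, blue); there is no depth.
- camera_params(name): a dict with "K" (3x3 intrinsics, pixels), "k1" (the pictures are not rectified: a ray, as slopes to the right and down, at radius r is drawn at 1 + k1 r^2 times it, then the intrinsics apply), "pose" (4x4, takes a point from camera to world coordinates). Camera axes: x right, y down, z forward; pixel columns grow to the right and rows downward; lengths in m; the calibration is good to about 2 mm. A picture is of the moment at which its call begins. camera_params takes no time and is no camera call.
- env.close_job(): hands the job in; it is judged then, once.
The state is a dict: "t": time; "qpos": joint angles; "joint_velocities": joint speeds; "joint_efforts": joint torques, N m; "eef_pos": TCP position; "eef_rot": TCP orientation; "wrist_force": force on the tool from outside, world axes, zero at the start; "ft_torque": the same for the moment, N m; "opening": finger opening in m; "finger_force": force on a finger pad.
Only numpy, scipy, OpenCV 4.12 (cv2) and the standard library are available. Lean on these libraries where they do the work, as an engineer would, in place of code of your own. Each camera call takes 0.05 s, during which the arm holds its last target. There are 200 camera calls.

## Task

Press the dock's red stop bar all the way down with closed fingertips behind the dumbbell's handle and, keeping it down, push the dumbbell along the dock over the sunken stops until it sits fully home against the back plate. Then let go so that the bar springs up and locks the dumbbell in, and finish clear of everything. Slide the dumbbell flat: never take it between the fingers, lift it or roll it, and leave the other gear on the bench where it is.

Things in the scene. Friction and masses are not known exactly. Their poses are not given: they have to be found in the camera images.
- dock: Dumbbell dock fixed to the bench: two black tracks (30 mm above the bench) between aluminium side walls (52 mm high), the red bar in the 60 mm slot between them, an aluminium back plate (62 mm high) across the far end, inner face at x +120 mm. 272 x 192 mm (x -140 to +132). Origin: centre of the underside on the bench; x along the tracks to the back plate, the way to push; z up.
- home (a point): Fixed point of the dock, 56 mm above the bench at dock x +94 mm: where the dumbbell's centre is when it sits fully home against the back plate.
- stop (a joint): How far the red stop bar is pressed, in m: 0 up, 0.016 fully down on its end stop. The bar moves straight down as a whole, wherever along it one presses (about 2 N to start, 4.5 N fully down), and springs back up when let go, unless a dumbbell head still lies over its stops.
- bar_top (a point): Middle of the top face of the red stop bar, a flat strip 250 mm long (dock x -135 to +115 mm) and 52 mm wide that runs along the dock's middle beneath the dumbbell's handle; moves with the bar. 40 mm above the bench when up, 24 mm when fully down. Axes as the dock's.
- stop_mid (a point): Midway between the two red stops fixed to the bar, level with their tops. They stand in the tracks at dock x +45 to +60 mm, |y| 48 to 78 mm: 14 mm above the tracks with the bar up (the dumbbell's heads cannot pass), 2 mm below them with it fully down. They can rise behind the dumbbell once its centre is beyond dock x +86 mm. Axes as the dock's.
- dumbbell_mid (a point): Centre of the loose grey vinyl dumbbell (0.6 to 0.87 kg) lying across the dock, 56 mm above the bench: 160 mm long (y), round handle 24 mm thick and 90 mm long between two square heads 52 x 35 x 52 mm that rest on the tracks. x points to the back plate, z up. It starts with its centre at dock x -55 to -5 mm, has 3 mm play to each side wall and slides with a few newtons.
- pushup: Aluminium push-up handle standing on the bench beside the dock, 204 mm long (x), 110 mm wide, 131 mm high; origin at the centre of its underside. To be left alone.
- collar_a: Yellow spring collar (bar clip) lying flat, coil 60 mm across and 24 mm high, with two prongs reaching 80 mm from the centre along its x; origin at the centre of the underside. To be left alone.
- collar_b: Second yellow spring collar, same as the first. To be left alone.
- exerciser: Orange silicone finger exerciser lying flat, palm disc 48 mm across with five finger loops reaching 62 mm from the centre on its x side, 14 mm high; origin at the centre of the disc's underside. To be left alone.

How it is judged:
On the way, in this order (a step that is already met when the one before it is completed fails the run):
1. the bar is pressed at least 12 mm down, the dumbbell still before the stops (value of joint stop above 0.012 m and x of dumbbell_mid in the frame of dock below 0.018 m), for 0.1 s.
2. the dumbbell passes over the stops with the bar still held down (value of joint stop above 0.012 m and x of dumbbell_mid in the frame of dock between 0.035 and 0.08 m), for 0.05 s.
At the end, for the whole second after the job is handed in: The dumbbell lies flat on the tracks, within 7 mm of the back plate and square to the dock (0.1 rad), at rest, and the red bar is up again (less than 3 mm down) with its stops standing behind the heads (value of joint stop below 0.003 m and x of dumbbell_mid in the frame of dock above 0.087 m and y of dumbbell_mid in the frame of dock between -0.008 and 0.008 m and z of dumbbell_mid in the frame of dock between 0.05 and 0.062 m and angle between the x axis of dumbbell_mid and the x axis of dock, either way round below 0.1 rad and angle between dumbbell_mid's own z axis and vertical below 0.1 rad and linear speed of dumbbell below 0.02 m/s); the robot touches nothing.
It fails at once if the dumbbell is lifted more than 10 mm off the tracks (z of dumbbell_mid in the frame of dock above 0.066 m).
It fails at once if the dumbbell is tipped or rolled more than 0.3 rad (angle between dumbbell_mid's own z axis and vertical above 0.3 rad).
It fails at once if the dumbbell's handle is between the fingers (x of the grasp point in the frame of dumbbell_mid between -0.01 and 0.01 m and y of the grasp point in the frame of dumbbell_mid between -0.05 and 0.05 m and z of the grasp point in the frame of dumbbell_mid between -0.025 and 0.015 m).
It fails at once if other gear on the bench is disturbed (20 mm) (distance of any of pushup, collar_a, collar_b, exerciser from where it was at the start of the episode above 0.02 m).
It also fails if it takes over 40 s, if anything falls off the work surface, if the arm or the gripper's body presses on something with over 40 N, if the wrist force passes 120 N, or if a joint passes its speed limit or range.

## Working session

There is one attempt and no reset: what is moved stays moved. The work goes in short steps, Python scripts to look and compute and a shell command to move; the robot and the scene stay as the last step left them, time stands still between calls to the robot, and variables do not carry over. Pictures are saved under pics/ and viewed, at most 10 in all, crops included, and the job is handed in when it is done.

```bash
mkdir -p pics; python3 - <<'E'
from station import telemetry, capture, camera_params
import cv2
for n in("top","side"):
    cv2.imwrite(f"pics/{n}0.png",capture(n)[:,:,::-1]); p=camera_params(n); print(p)
print(telemetry.observe())
E
```

```text
{'K': array([[466.98787512,   0.        , 308.91917287],
       [  0.        , 466.98787512, 243.45651267],
       [  0.        ,   0.        ,   1.        ]]), 'k1': -0.010730483014950132, 'pose': array([[-0.01664721, -0.97959416,  0.20029517,  0.36221248],
       [-0.99984359,  0.0175059 ,  0.00251664,  0.01594029],
       [-0.00597164, -0.20022195, -0.97973237,  1.23230618],
       [ 0.        ,  0.        ,  0.        ,  1.        ]])}
{'K': array([[529.02753156,   0.        , 328.08021864],
       [  0.        , 529.02753156, 254.05845576],
       [  0.        ,   0.        ,   1.        ]]), 'k1': -0.14906438609548978, 'pose': array([[ 0.99803386, -0.04529573,  0.04332109,  0.55244749],
       [-0.06263803, -0.74521766,  0.66387281, -0.71349332],
       [ 0.00221303, -0.66528109, -0.74658969,  0.87007371],
       [ 0.        ,  0.        ,  0.        ,  1.        ]])}
{'t': 0.1, 'qpos': array([-1.47182536e+00,  2.59242135e-01,  1.53596722e+00, -1.85715316e-05,
        1.34798921e+00, -2.02824558e-01]), 'joint_velocities': array([-0.00090203, -0.00129794, -0.00329297, -0.00029911, -0.00050083,
        0.00029534]), 'joint_efforts': array([ 1.63262732e-03, -4.46970212e+01, -2.91247165e+01, -4.07856478e-04,
        6.32721974e-03,  1.38520670e-05]), 'eef_pos': array([ 0.16343536, -0.52466612,  0.23057546]), 'eef_rot': array([ 9.88635891e-01,  1.50327741e-01,  3.26338678e-05, -8.02344572e-04]), 'wrist_force': array([ 0.32937997, -0.37274063,  0.29380387]), 'ft_torque': array([ 0.03780733, -0.0010049 , -0.04360755]), 'finger_force': 0.0, 'opening': 0.08535871854974503}
```

View pics/top0.png

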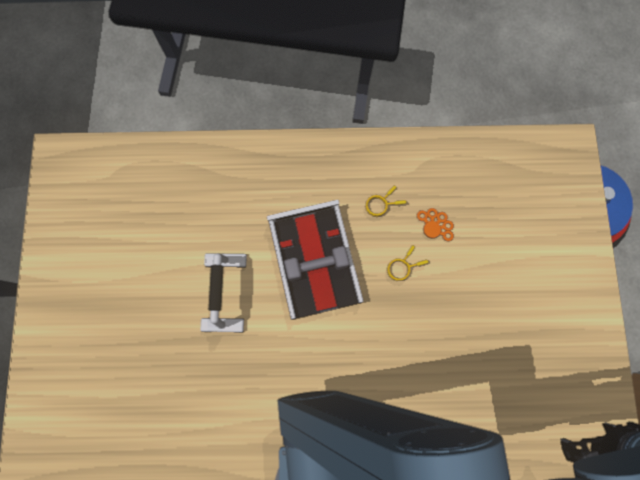

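View pics/side0.png

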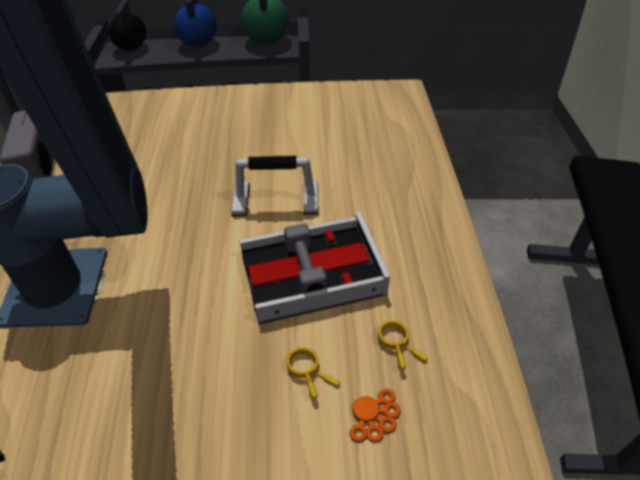

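The top view shows the dock at about (315, 260) with the back plate at its far (upper) end, from (268, 217) to (338, 203). The dumbbell handle is near (317, 263). The push-up handle is to its left, and the collars and exerciser are to its right.

```bash
python3 - <<'E'
import cv2,numpy as np
a=cv2.imread("pics/top0.png")[190:330,250:380]
b=cv2.imread("pics/side0.png")[205:330,230:400]
cv2.imwrite("pics/c1.png",cv2.resize(a,None,fx=4.2,fy=4.2,interpolation=2))
cv2.imwrite("pics/c2.png",cv2.resize(b,None,fx=4.5,fy=4.5,interpolation=2))
E
```

```text
(no output)
```

View pics/c1.png

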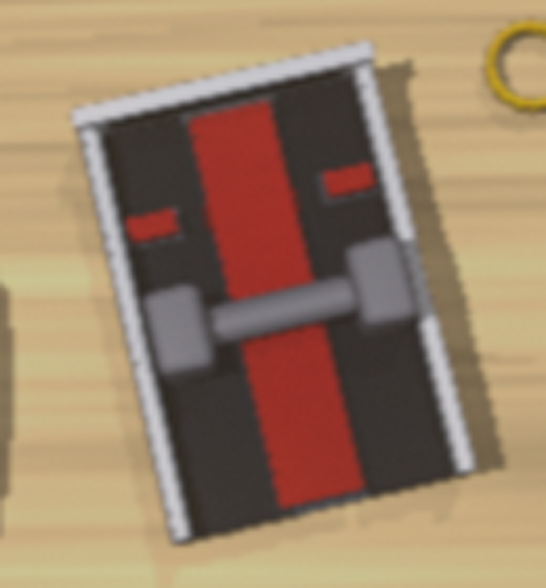

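View pics/c2.png

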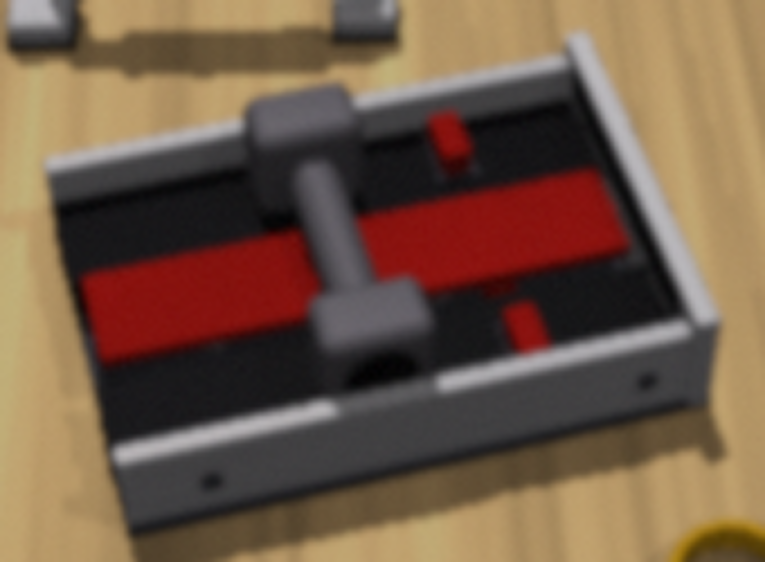

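The crops give the bar corners, wall corners and handle clearly. In the top crop the bar corners are (190,118), (270,101), (365,492) and (280,508), and the handle runs from (213,325) to (355,295). I'll fit the dock pose to these.

```bash
cat > h.py <<'E'
import numpy as np, sys
from scipy.spatial.transform import Rotation as R
from scipy.optimize import least_squares
from station import telemetry, capture, camera_params
P={n:camera_params(n) for n in("top","side")}
def proj(n,p):
    c=P[n]; q=(np.asarray(p)-c["pose"][:3,3])@c["pose"][:3,:3]; s=q[:,:2]/q[:,2:]
    s=s*(1+c["k1"]*(s**2).sum(1,keepdims=True)); return s@np.diag(np.diag(c["K"])[:2])+c["K"][:2,2]
def world(d,p):
    p=np.atleast_2d(p).astype(float); c,s=np.cos(d[2]),np.sin(d[2])
    return np.c_[d[0]+c*p[:,0]-s*p[:,1], d[1]+s*p[:,0]+c*p[:,1], p[:,2]]
def to(d,p,yaw_only_current=False):
    """shares for dock-frame TCP target p, tool down, tool y parallel to dock y"""
    o=telemetry.observe(); r=R.from_quat(o["eef_rot"]); t=world(d,p)[0]
    c=[]
    for a in(0,np.pi):
        m=R.from_euler("z",d[2]+a)*R.from_euler("x",np.pi); c.append((r.inv()*m).as_rotvec())
    rv=min(c,key=np.linalg.norm)
    print("shift",np.round(r.inv().apply(t-o["eef_pos"])/.4,4),"turn",np.round(rv/(np.pi/2),4))
def where(d):
    o=telemetry.observe(); q=o["eef_pos"]-[d[0],d[1],0]; c,s=np.cos(d[2]),np.sin(d[2])
    print("t",o["t"],"dock-frame tcp mm",np.round(1e3*np.array([c*q[0]+s*q[1],-s*q[0]+c*q[1],q[2]]),1),"F",o["wrist_force"].round(1),"open",round(o["opening"],4))
E
python3 - <<'E'
from h import *
D=np.array([[.115,.026,.04],[.115,-.026,.04],[-.135,-.026,.04],[-.135,.026,.04],[.132,.096,.062],[.132,-.096,.062],[-.14,.096,.052]])
T=np.array([[190,118],[270,101],[365,492],[280,508],[72,112],[372,45],[180,543]])/4.2+[249.6,189.6]
DS=np.array([[-.135,.026,.04],[-.135,-.026,.04],[.115,.026,.04],[.115,-.026,.04],[-.14,-.096,.052],[.132,-.096,.062],[.132,.096,.062]])
S=np.array([[80,275],[105,362],[600,170],[632,248],[112,460],[718,322],[580,35]])/4.5+[229.6,204.6]
f=lambda d:np.r_[(proj("top",world(d,D))-T).ravel(),(proj("side",world(d,DS))-S).ravel()]
s=least_squares(f,[.5,0,.2],loss="soft_l1"); d=s.x; print("dock",d,"res",f(d).round(1))
g=lambda x:(proj("top",world(d,[[x[0],x[1],.056]]))-(np.array([[284,310]])/4.2+[249.6,189.6])).ravel()
print("dumbbell top",least_squares(g,[0,0]).x)
g=lambda x:(proj("side",world(d,[[x[0],.045,.056],[x[0],-.045,.056]]))-(np.array([[322,170],[352,285]])/4.5+[229.6,204.6])).ravel()
print("dumbbell side",least_squares(g,[0]).x)
np.save("d.npy",d); to(d,[-.08,0,.15]); where(d)
E
```

```text
dock [0.56845405 0.00535487 0.2120297 ] res [-0.   0.2  0.2 -0.1  0.1 -0.4  0.4  0.5  0.  -0.7  0.6 -1.1 -2.6  0.3
 -0.5  0.1 -1.6 -0.2 -1.  -0.4 -0.3 -0.2  0.2  2.4  0.7 -0.   1.4 -1.1]
dumbbell top [-0.01903402 -0.00273432]
dumbbell side [-0.01690238]
shift [ 1.1614 -0.9818  0.2033] turn [-0.001  -0.0001  0.0571]
t 0.1 dock-frame tcp mm [-507.5 -432.9  230.6] F [ 0.3 -0.4  0.3] open 0.0854
```

```bash
python3 -m crank '[[[0.75,-0.64,0.1],[0,0,0.057],0],[[0.75,-0.64,0.1],[0,0,0.057],0],[[0.75,-0.64,0.1],[0,0,0.057],0],[[0.75,-0.64,0.1],[0,0,0.057],0],[[0.75,-0.64,0.1],[0,0,0.057],0],[[0.75,-0.64,0.1],[0,0,0.057],0],[[0.75,-0.64,0.1],[0,0,0.057],0],[[0.75,-0.64,0.1],[0,0,0.057],0]]'
python3 - <<'E'
from h import *
d=np.load("d.npy"); where(d); to(d,[-.065,0,.12])
E
```

```text
t: 1.1
eef_pos: [0.3741, -0.1899, 0.1909]
eef_rot: [0.994, 0.108, -0.0, -0.0]
wrist_force: [0.1, 0.0, 0.4]
opening: -0.0001
finger_force: 0.0
t 1.1 dock-frame tcp mm [-231.1 -150.   190.9] F [0.1 0.  0.4] open -0.0001
shift [ 0.4167 -0.3732  0.1774] turn [-0.0005  0.0003  0.0024]
```

```bash
python3 -m crank '[[[0.417,-0.373,0.177],[0,0,0.0024],0],[[0.417,-0.373,0.177],[0,0,0.0024],0],[[0.417,-0.373,0.177],[0,0,0.0024],0],[[0.417,-0.373,0.177],[0,0,0.0024],0],[[0.417,-0.373,0.177],[0,0,0.0024],0],[[0.417,-0.373,0.177],[0,0,0.0024],0]]'
python3 - <<'E'
from h import *
import cv2
d=np.load("d.npy"); where(d); to(d,[-.062,0,.05]);to(d,[-.062,0,.023])
b=capture("side")[:,:,::-1][170:330,220:420]
cv2.imwrite("pics/s1.png",cv2.resize(b,None,fx=3.7,fy=3.7,interpolation=2))
E
```

```text
t: 1.85
eef_pos: [0.5051, -0.0117, 0.1203]
eef_rot: [0.995, 0.104, -0.0, 0.0]
wrist_force: [-0.4, -0.7, 0.1]
opening: 0.0001
finger_force: 0.0
t 1.85 dock-frame tcp mm [-65.5  -3.3 120.3] F [-0.4 -0.7  0.1] open 0.0001
shift [ 0.0088 -0.0085  0.1758] turn [ 0.0002  0.0006 -0.0024]
shift [ 0.0089 -0.0085  0.2433] turn [ 0.0002  0.0006 -0.0024]
```

View pics/s1.png

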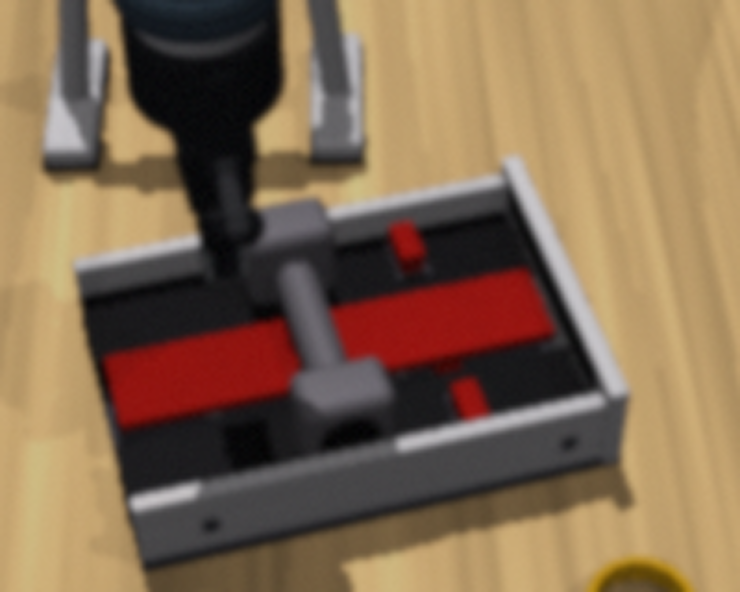

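The closed fingertips are at about (222, 275), 120 mm up and behind the handle, with a clear way down to the bar.

```bash
python3 -m crank '[[[0.007,-0.008,0.1],[0,0,-0.002],0],[[0.007,-0.008,0.18],[0,0,-0.002],0],[[0.007,-0.008,0.2],[0,0,-0.002],0],[[0.007,-0.008,0.22],[0,0,-0.002],0],[[0.007,-0.008,0.24],[0,0,-0.002],0],[[0.007,-0.008,0.243],[0,0,-0.002],0],[[0.007,-0.008,0.243],[0,0,-0.002],0]]'
python3 - <<'E'
from h import *
d=np.load("d.npy"); where(d); to(d,[0,0,.023])
E
```

```text
t: 2.78
eef_pos: [0.5083, -0.0074, 0.0242]
eef_rot: [0.994, 0.106, 0.001, 0.001]
wrist_force: [-1.6, -3.2, 4.7]
opening: -0.0001
finger_force: 2.2
t 2.775 dock-frame tcp mm [-61.5   0.2  24.2] F [-1.6 -3.2  4.7] open -0.0001
shift [0.1538 0.0004 0.0031] turn [ 0.0009 -0.0009 -0.0001]
```

```bash
python3 -m crank '[[[0,0,0.006],[0,0,0],0],[[0.03,0,0.007],[0,0,0],0],[[0.05,0,0.007],[0,0,0],0],[[0.07,0,0.007],[0,0,0],0],[[0.09,0,0.007],[0,0,0],0],[[0.11,0,0.007],[0,0,0],0]]'
python3 - <<'E'
from h import *
import cv2
d=np.load("d.npy"); where(d); to(d,[.071,0,.022])
b=capture("side")[:,:,::-1][170:330,220:420]
cv2.imwrite("pics/s2.png",cv2.resize(b,None,fx=3.7,fy=3.7,interpolation=2))
E
```

```text
t: 3.52
eef_pos: [0.5432, 0.0017, 0.0236]
eef_rot: [0.994, 0.107, -0.007, 0.0]
wrist_force: [-30.8, -7.9, 45.8]
opening: -0.0002
finger_force: 25.5
t 3.525 dock-frame tcp mm [-25.5   1.7  23.6] F [-30.8  -7.9  45.8] open -0.0002
shift [0.2412 0.0047 0.0006] turn [-0.0008  0.0089  0.0012]
```

View pics/s2.png

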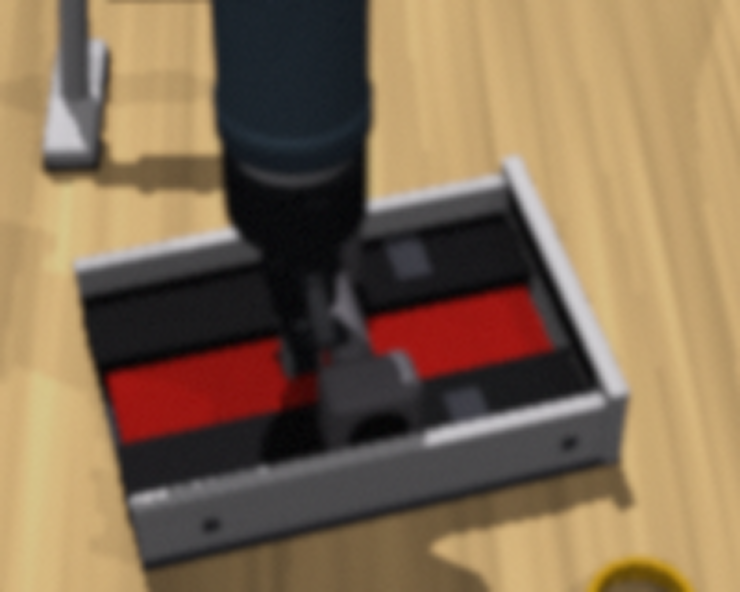

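The bar is fully down with its stops sunk, seen as grey gaps at (408, 258) and (465, 402), and the dumbbell has started moving. The downward force is 46 N, so I'll ease the press to about 20 N and keep pushing.

```bash
python3 -m crank '[[[0.02,0,-0.004],[0,0,0],0],[[0.04,0,-0.004],[0,0,0],0],[[0.065,0,-0.004],[0,0,0],0],[[0.09,0,-0.004],[0,0,0],0],[[0.115,0,-0.004],[0,0,0],0],[[0.14,0,-0.004],[0,0,0],0],[[0.165,0,-0.004],[0,0,0],0],[[0.185,0,-0.004],[0,0,0],0]]'
python3 - <<'E'
from h import *
d=np.load("d.npy"); where(d); to(d,[.071,0,.022])
E
```

```text
t: 4.58
eef_pos: [0.6176, 0.0177, 0.0238]
eef_rot: [0.994, 0.106, -0.005, -0.0]
wrist_force: [-22.0, -4.9, 24.8]
opening: 0.0001
finger_force: 15.0
t 4.575 dock-frame tcp mm [50.6  1.7 23.8] F [-22.   -4.9  24.8] open 0.0001
shift [0.051  0.0043 0.004 ] turn [-0.0009  0.0068  0.0005]
```

```bash
python3 -m crank '[[[0.015,0,0],[0,0,0],0],[[0.03,0,0],[0,0,0],0],[[0.042,0,0],[0,0,0],0],[[0.05,0,0],[0,0,0],0],[[0.053,0,0],[0,0,0],0],[[0.053,0,0],[0,0,0],0]]'
python3 - <<'E'
from h import *
import cv2
d=np.load("d.npy"); where(d)
b=capture("side")[:,:,::-1][170:330,220:420]
cv2.imwrite("pics/s3.png",cv2.resize(b,None,fx=3.7,fy=3.7,interpolation=2))
E
```

```text
t: 5.32
eef_pos: [0.6382, 0.0218, 0.0237]
eef_rot: [0.994, 0.106, -0.005, -0.0]
wrist_force: [-21.2, -5.4, 22.5]
opening: 0.0001
finger_force: 15.1
t 5.325 dock-frame tcp mm [71.7  1.4 23.7] F [-21.2  -5.4  22.5] open 0.0001
```

View pics/s3.png

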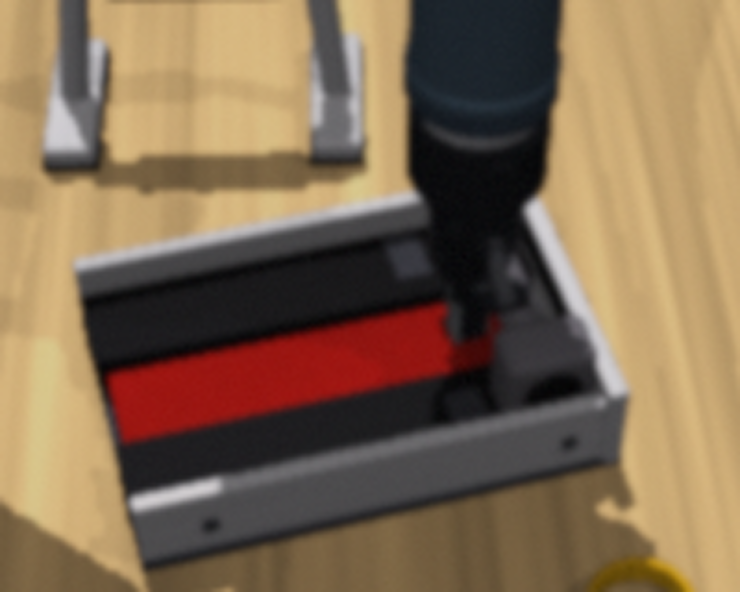

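The dumbbell is past both stop openings and almost at the back plate. The force hasn't risen, so I'll push on until it does.

```bash
python3 -m crank '[[[0.006,0,0],[0,0,0],0],[[0.012,0,0],[0,0,0],0],[[0.016,0,0],[0,0,0],0],[[0.016,0,0],[0,0,0],0]]'
python3 - <<'E'
from h import *
where(np.load("d.npy"))
E
```

```text
t: 5.88
eef_pos: [0.6387, 0.0219, 0.0238]
eef_rot: [0.994, 0.106, -0.011, 0.0]
wrist_force: [-40.0, -11.3, 36.9]
opening: -0.0002
finger_force: 30.8
t 5.875 dock-frame tcp mm [72.2  1.4 23.8] F [-40.  -11.3  36.9] open -0.0002
```

It's firm against the back plate: the force doubled for 0.5 mm of travel. I'll back off the handle, then lift straight up.

```bash
python3 -m crank '[[[-0.02,0,0],[0,0,0],0],[[-0.04,0,0],[0,0,0],0],[[-0.05,0,0],[0,0,0],0],[[-0.05,0,-0.02],[0,0,0],0],[[-0.05,0,-0.05],[0,0,0],0],[[-0.05,0,-0.15],[0,0,0],0],[[-0.05,0,-0.3],[0,0,0],0],[[-0.05,0,-0.4],[0,0,0],0]]'
python3 -m crank '[[[-0.25,-0.0,-0.1],[0,0,0],0],[[-0.4,0,-0.1],[0,0,0],0],[[-0.5,0,-0.1],[0,0,0],0],[[-0.5,0,-0.1],[0,0,0],0],[[-0.5,0,-0.1],[0,0,0],0],[[-0.5,0,-0.1],[0,0,0],0]]'
python3 - <<'E'
from h import *
import cv2
d=np.load("d.npy"); where(d)
b=capture("side")[:,:,::-1][170:330,220:420]; a=capture("top")[:,:,::-1][190:330,250:380]
cv2.imwrite("pics/f.png",np.hstack([cv2.resize(b,(440,352)),cv2.resize(a,(327,352))]))
E
```

```text
t: 6.88
eef_pos: [0.6302, 0.0196, 0.1847]
eef_rot: [0.994, 0.106, 0.0, 0.0]
wrist_force: [0.1, -0.4, -0.3]
opening: 0.0
finger_force: 0.0
t: 7.62
eef_pos: [0.4361, -0.0226, 0.2222]
eef_rot: [0.994, 0.106, 0.0, 0.0]
wrist_force: [-0.6, -0.2, -0.3]
opening: 0.0001
finger_force: 0.0
t 7.625 dock-frame tcp mm [-135.3    0.6  222.2] F [-0.6 -0.2 -0.3] open 0.0001
```

View pics/f.png

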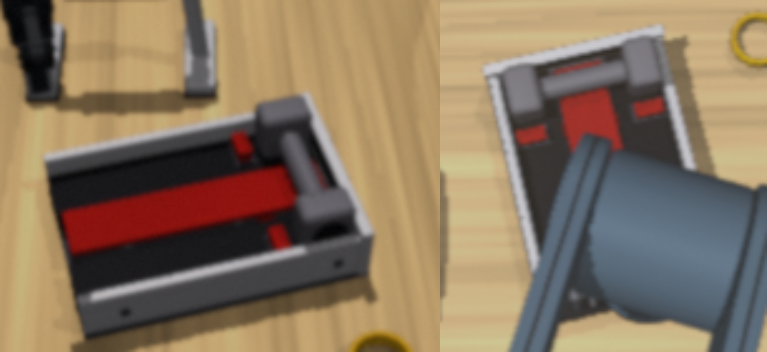

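Both views show the dumbbell against the back plate. The red stops stand up behind its heads, at (243,145) and (279,237) in the side view, and the arm is clear. I'm handing the job in.

```bash
python3 -c "
from station import env
print(env.close_job())"
```

```text
the job is handed in; nothing more can be done
None
```

The dumbbell sits home against the back plate, the bar has sprung up with its stops behind the heads, and the arm is clear; I handed the job in at about 7.7 s, and no verdict came back.

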